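# Press an electronic shelf label home behind the shelf lip and hold it

## Robot

A 6-joint arm with a two-finger parallel gripper is mounted at the origin on a cart in front of the work surface, level with it; the furniture and walls round the work are solid. World frame = base frame: x ahead of the robot, y to its left, z up, the work surface at z = 0. Lengths are in m, angles in rad, forces in N, time in s.
With the tool pointing down it reaches from about 0.35 to 0.875 m from the base axis. Payload 4.2 kg.
Tool frame: the origin (TCP) lies between the finger pads; the fingertips stand 25 mm ahead of it and the grasp point (between the pads) lies 6 mm ahead of it; z points along the fingers, y is the direction in which the jaws open and shut (so a half turn about z gives the same grasp; the last joint's range is limited). The gripper opens to 87 mm and grips with 3 to 60 N. Pads are 19 mm wide; open, the fingers measure 117 mm over their backs; the gripper's body (75 mm by 190 mm) begins 51 mm behind the grasp point.
Start: joints at [1.456, 0.385, 0.008, 0, -1.194, -0.259], TCP at [0.228, 0.582, 0.248] pointing down, gripper open.
Joint ranges: [-3.14, 3.14], [-1.21, 2.06], [-1.07, 1.41], [-3.16, 2.05], [-2.99, -0.16], [-3.1, 3.1]. Speed limits (rad/s): [2.79, 2.79, 3.14, 3.14, 3.14, 3.14].

## Interface

Orientations are given as a unit quaternion [x, y, z, w].
In Python, from cell import observe, camera, hand_in gives the robot as it stands.
- The arm moves only by the shell command python3 -m jog 'ROWS' [FORCE]. ROWS is text: rows parted by semicolons, each of 5 numbers parted by spaces: the shift along the world's x, y, z in units of 25 mm (1.0 is 25 mm), then the turn about the world's z in units of 5 degrees (1.0 is 5 degrees), then the closure, from 0 (fully open) to 1 (shut). A call has 1 to 8 rows; each row shifts and turns the commanded pose from where the row before left it; what a row does not reach is not made up. A row lasts 1/8 s, in which the tool goes at most 62.5 mm and 10.7 degrees, less where a joint would pass 70% of its speed; a pose out of reach is approached as far as the arm can. A call is refused whole if a number of a shift passes 1 or a number of a turn 1, either way. A call with a gripper value outside its range is refused whole. The fingers move at their own pace and stop on an object; FORCE is the grip in N (left out, the last holds). Time passes only in rows, so rows that do not move let the fingers close. It gives the time, the measured TCP pose, the force and the opening at its end, in the units of the state.
- observe(): the state, without advancing time (a new reading comes with each control period).
- camera(name): name is "scene" or "top" or "wrist"; returns a dict with "frame" (400x640x3 uint8, blue, green, red), "intrinsics" (3x3 intrinsics, pixels), "R" (3x3) and "t" (3): a world point X has camera coordinates R X + t. Camera axes: x right, y down, z forward; pixel columns grow to the right and rows downward; lengths in m; the calibration is good to about 2 mm. A picture is of the moment at which its call begins. There is no depth.
- hand_in(): hands the job in, once; it reports no verdict.
The state is a dict: "time": time; "qpos": joint angles; "joint_vel": joint speeds; "effort": joint torques, N m; "ee_pos": TCP position; "orientation": TCP orientation; "wrist_force": force on the tool from outside, world axes, zero at the start; "ft_torque": the same for the moment, N m; "opening": opening from 0.0 (shut) to 1.0 (fully open).
Only numpy, scipy, OpenCV 4.12 (cv2) and the standard library are available. Lean on these libraries where they do the work, as an engineer would, in place of code of your own. Each camera call takes 0.05 s, during which the arm holds its last target.

## Task

Take the electronic shelf label with the amber top out of its cradle and push it, screen facing out as it stands in the cradle, down behind the front lip of the little bottle shelf, in the bay in front of the amber stain bottle. Press it all the way home onto the sprung contacts without forcing it, and finish still holding it pressed down: it registers only while it is held. Leave the blue-topped label in the cradle and do not knock the two bottles over or shove them about.

Things in the scene. Friction and masses are not known exactly. Their poses are not given: they have to be found in the camera images.
- amber_label_center (a point): Centre of the loose electronic shelf label to mount: white plate, amber top edge and band on its screen; 12 thick (own x), 58 wide (own y), 54 high (own z), 60 g. The point is 27 above its underside, 27 below its top. Screen faces own -x. Foot (lowest 4.5) tapers to 8.5 thick, 54 wide. Stands upright in a cradle slot, underside 14 above the table, upper 38 clear of the cradle.
- amber_label_screen (a point): Middle of the amber label's screen face, 6 in front (own -x) of the label's centre plane and 34.5 above its underside.
- blue_label_center (a point): Centre of the other label, the same in size and shape but with a blue top edge and band; it stays in the cradle's other slot, 46 in front of or behind the amber one.
- cradle: Fixed grey cradle, 100 deep (own x), 84 wide (own y), 30 high, origin at the middle of its underside. Two slots one behind the other at own x = -23 and +23, own y = 0, each 15 x 63 and 16 deep (floor 14 above the table). Either label may stand in either slot, screen to own -x.
- shelf: Fixed grey bottle shelf, 180 wide (own y), 160 deep (x), top 55 above the table, origin on the table under it, front to own -x; low wire guards round the bottles. Label channel along the front: 15 wide (own x -80 to -65), 18 deep, open upward, front lip 3 thick, slightly flared, its top 55 above the table. Grey blocks level with the lip divide it into two bays, each 63 wide.
- bay_left (a point): Middle of the floor of the left bay (shelf's own y = +35, own x = -72.5), 37 above the table and 18 below the lip's top edge; own axes as the shelf's: x to the back, y along the channel, z up. A label pressed home stands with its underside on this floor, so its centre is 27 above this point.
- bay_right (a point): The same point of the right bay (shelf's own y = -35).
- contact_left (a joint): Travel in m of the sprung contact block in the floor of the left bay: 0 = up, standing 4 mm above the floor; 0.004 = pushed down level with the floor by a label that is home. It takes about 2 N to start and 8 N at 4 mm, and pushes the label back up when let go.
- contact_right (a joint): The same for the right bay.
- amber_bottle_center (a point): Centre (46 above its underside) of the loose amber glass stain bottle with the white cap, diameter 42, height 92, standing on the shelf about 93 to 108 behind the middle of the channel of one bay. It marks the bay to use.
- white_bottle_center (a point): Centre (49 above its underside) of the loose white bottle with the blue cap, diameter 46, height 98, standing on the shelf behind the other bay.

How it is judged:
By the outcome, as a careful person would: the job done as asked, in the order asked, and still so for the second after the job is handed in, while the arm keeps its last pose, push and grip.
It also fails if it takes over 32 s, if anything falls off the work surface, if the arm or the gripper's body presses on something with over 40 N, if the wrist force passes 120 N, or if a joint passes its speed limit or range.

## Working session

There is one attempt and no reset: what is moved stays moved. The work goes in short steps, Python scripts to look and compute and a shell command to move; the robot and the scene stay as the last step left them, time stands still between calls to the robot, and variables do not carry over. Pictures are saved under pics/ and viewed, and the job is handed in when it is done.

```bash
ls; mkdir -p pics; python3 - <<'E'
from cell import observe,camera
import cv2
s=observe();print(s)
for n in("scene","top","wrist"):
    c=camera(n);cv2.imwrite(f"pics/{n}0.png",c["frame"]);print(n,c["intrinsics"],c["R"],c["t"])
E
```

```text
pics
{'time': 0.0, 'qpos': array([ 1.45561273e+00,  3.85576662e-01,  6.61345935e-03, -4.96176460e-04,
       -1.19393610e+00, -2.58583984e-01]), 'joint_vel': array([-0.00018038,  0.00036506,  0.00238035,  0.00021944,  0.00058591,
       -0.00164269]), 'effort': array([ 7.45436319e-04, -3.90660703e+01,  1.87402868e+01,  4.21951979e+00,
        1.10413073e-02, -1.94752265e-04]), 'ee_pos': array([0.22799556, 0.58135567, 0.24644295]), 'orientation': array([ 9.82570408e-01, -1.85887691e-01, -1.54662724e-04,  1.06530421e-03]), 'wrist_force': array([-0.51790707,  0.14790271, -0.20637579]), 'ft_torque': array([ 0.00370123,  0.03331879, -0.03280104]), 'opening': 1.001710497810659}
scene [[371.62107529   0.         315.32078285]
 [  0.         371.62107529 194.78629779]
 [  0.           0.           1.        ]] [[-0.59944779 -0.80041261  0.00141442]
 [-0.63251684  0.47262234 -0.61363717]
 [ 0.49049444 -0.36873809 -0.78958687]] [0.46469782 0.32847112 0.71927271]
top [[411.86630146   0.         318.53984987]
 [  0.         411.86630146 201.97153914]
 [  0.           0.           1.        ]] [[ 0.01698328 -0.99977632  0.01260437]
 [-0.99637965 -0.01797316 -0.08309366]
 [ 0.08330162 -0.01114754 -0.99646203]] [0.120038   0.54545824 0.90294391]
wrist [[312.75938757   0.         325.51596555]
 [  0.         312.75938757 193.87797177]
 [  0.           0.           1.        ]] [[-0.36472234 -0.93111424  0.0019713 ]
 [-0.89492869  0.3511312   0.27533528]
 [-0.25706078  0.09865676 -0.96134624]] [ 0.62285971 -0.03207655  0.39174673]
```

View pics/scene0.png

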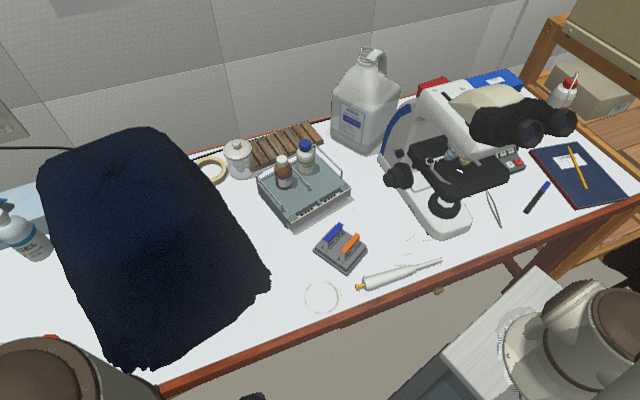

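View pics/top0.png

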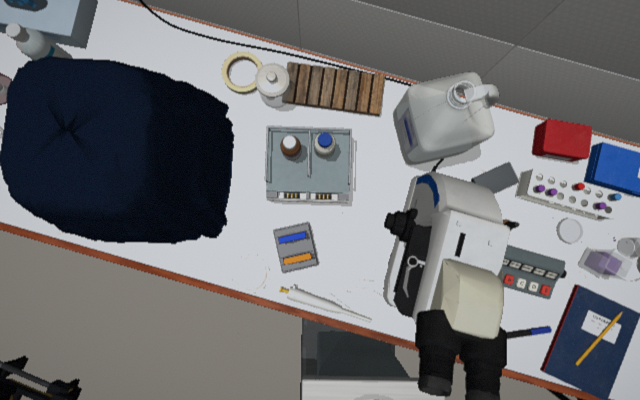

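View pics/wrist0.png

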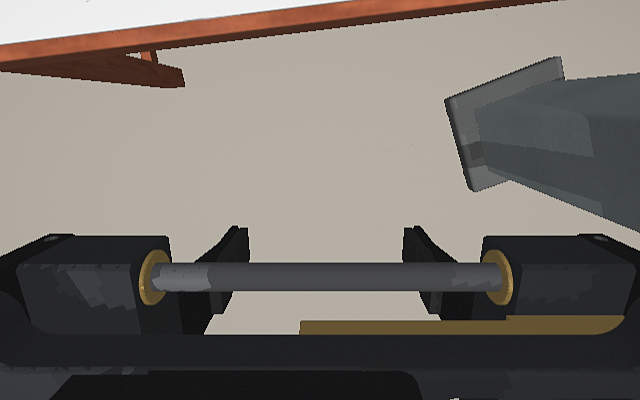

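The scene camera shows the cradle near (341,247) and the shelf near (304,187). In the top view the amber label is near (298,259), the blue one near (293,238), and the amber bottle at (290,145), which is the left bay. I'll zoom in next.

```bash
python3 - <<'E'
import cv2
a=cv2.imread("pics/top0.png")[115:280,255:365];cv2.imwrite("pics/t1.png",cv2.resize(a,None,fx=3.6,fy=3.6,interpolation=cv2.INTER_CUBIC))
a=cv2.imread("pics/scene0.png")[135:285,250:380];cv2.imwrite("pics/s1.png",cv2.resize(a,None,fx=4,fy=4,interpolation=cv2.INTER_CUBIC))
E
```

```text
(no output)
```

View pics/t1.png

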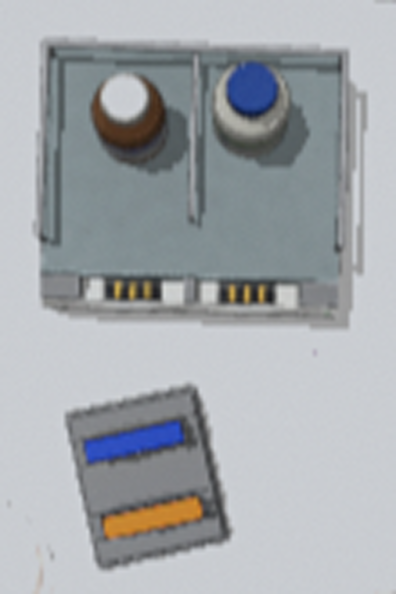

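View pics/s1.png

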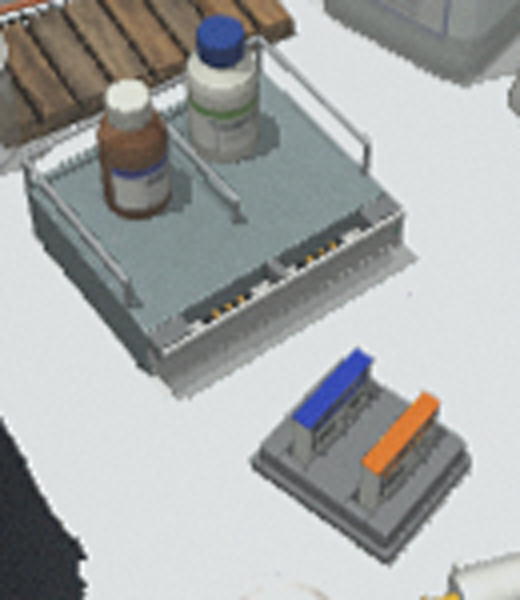

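```bash
cat > h.py <<'E'
import numpy as np,cv2
from cell import observe,camera
from scipy.optimize import least_squares
def ray(c,uv,z):
    K,R,t=map(np.array,(c["intrinsics"],c["R"],c["t"]))
    C=-R.T@t; d=R.T@np.linalg.inv(K)@np.array([uv[0],uv[1],1.]); return C+d*(z-C[2])/d[2]
def proj(c,X):
    K,R,t=map(np.array,(c["intrinsics"],c["R"],c["t"]))
    p=(K@(R@np.atleast_2d(X).T+t.reshape(3,1))); return (p[:2]/p[2]).T
def colrect(img,lo,hi,roi):
    x0,y0,x1,y1=roi; h=cv2.cvtColor(img[y0:y1,x0:x1],cv2.COLOR_BGR2HSV)
    m=cv2.inRange(h,lo,hi); n,l,s,ce=cv2.connectedComponentsWithStats(m)
    i=1+np.argmax(s[1:,4]); pts=np.argwhere(l==i)[:,::-1]+[x0,y0]
    return cv2.boxPoints(cv2.minAreaRect(pts.astype(np.float32))),pts.mean(0),s[i,4]
E
python3 - <<'E'
from h import *
c=camera("top");f=c["frame"]
P=lambda u,v:(u/3.6+255-.36,v/3.6+115-.36)
for nm,lo,hi in(("amber",(5,120,120),(25,255,255)),("blue",(105,120,80),(130,255,255))):
    b,m,a=colrect(f,lo,hi,(270,220,330,275)); print(nm,m,a); W=np.array([ray(c,p,.068) for p in b]); print(W[:,:2].round(4),"c",ray(c,m,.068).round(4))
    e=[W[1]-W[0],W[2]-W[1]]; print([ (np.linalg.norm(v).round(4),np.degrees(np.arctan2(v[1],v[0])).round(1)) for v in e])
for nm,p,z in (("amber bottle cap",P(124,97),.147),("white cap",P(253,88),.153),("lipL",P(44,308),.055),("lipR",P(338,318),.055),("blkL in",P(83,287),.055),("blkC L",P(183,290),.055),("blkC R",P(200,291),.055),("blkR in",P(299,294),.055),("backL",P(44,40),.055),("backR",P(345,50),.055),("cradle FL",P(100,568),.03),("FR",P(230,535),.03),("BL",P(67,410),.03),("BR",P(193,387),.03)): print(nm,ray(c,p,z).round(4))
E
```

```text
amber [297.08187135 258.38011696] 171
[[0.4186 0.2031]
 [0.4325 0.1477]
 [0.4196 0.1443]
 [0.4057 0.1997]] c [0.4193 0.1733 0.068 ]
[(np.float64(0.0571), np.float64(-75.9)), (np.float64(0.0133), np.float64(-165.6))]
blue [291.92045455 237.25568182] 176
[[0.4632 0.2148]
 [0.4767 0.1586]
 [0.4636 0.1554]
 [0.4501 0.2115]] c [0.4635 0.1851 0.068 ]
[(np.float64(0.0578), np.float64(-76.5)), (np.float64(0.0135), np.float64(-166.3))]
amber bottle cap [0.6507 0.1908 0.147 ]
white cap [0.6557 0.1207 0.153 ]
lipL [0.5423 0.2417 0.055 ]
lipR [0.5395 0.0649 0.055 ]
blkL in [0.5554 0.2187 0.055 ]
blkC L [0.5547 0.1585 0.055 ]
blkC R [0.5543 0.1483 0.055 ]
blkR in [0.5536 0.0886 0.055 ]
backL [0.7064 0.2462 0.055 ]
backR [0.7039 0.0624 0.055 ]
cradle FL [0.3862 0.2062 0.03  ]
FR [0.4074 0.1274 0.03  ]
BL [0.4819 0.2288 0.03  ]
BR [0.4973 0.1517 0.03  ]
```

The labels and shelf agree with the sizes given: 57–58 mm wide, 45.7 mm apart, shelf 177 mm wide. Cradle yaw is about +14.2°, shelf yaw about −0.85°. I'll grip across the 58 mm width so the gripper body stays clear of the bottles, and approach now.

```bash
python3 -m jog '0.45 -0.96 0 0.42 0;0.45 -0.96 0 0.42 0;0.45 -0.96 0 0.42 0;0.45 -0.96 0 0.42 0;0.45 -0.96 0 0.42 0;0.45 -0.96 0 0.42 0;0.45 -0.96 0 0.42 0;0.45 -0.96 0 0.42 0' 20; python3 -m jog '0.45 -0.96 0 0.42 0;0.45 -0.96 0 0.42 0;0.45 -0.96 0 0.42 0;0.45 -0.96 0 0.42 0;0.45 -0.96 0 0.42 0;0.45 -0.96 0 0.42 0;0.45 -0.96 0 0.42 0;0 0 0 0 0'
python3 - <<'E'
from h import *
s=observe();print(s["time"],s["ee_pos"],s["orientation"],s["wrist_force"],s["qpos"])
c=camera("wrist");cv2.imwrite("pics/w1.png",c["frame"]);np.savez("pics/w1.npz",**{k:np.array(c[k]) for k in("intrinsics","R","t")})
E
```

```text
time: 1.2
ee_pos: [0.3184, 0.3889, 0.2475]
orientation: [0.999, -0.04, -0.0, 0.0]
wrist_force: [-0.4, -0.1, -0.1]
opening: 0.998
time: 2.2
ee_pos: [0.3971, 0.2207, 0.2475]
orientation: [0.996, 0.087, -0.0, 0.0]
wrist_force: [-0.2, -0.1, -0.3]
opening: 0.997
2.2 [0.39711844 0.22066333 0.2474872 ] [ 9.96246605e-01  8.65602906e-02 -1.25819349e-04  5.02898446e-05] [-0.24335827 -0.10885673 -0.34900824] [ 8.66543078e-01  9.03107449e-02 -3.88228833e-01 -1.18764884e-04
 -1.09250639e+00  8.77645430e-01]
```

View pics/w1.png

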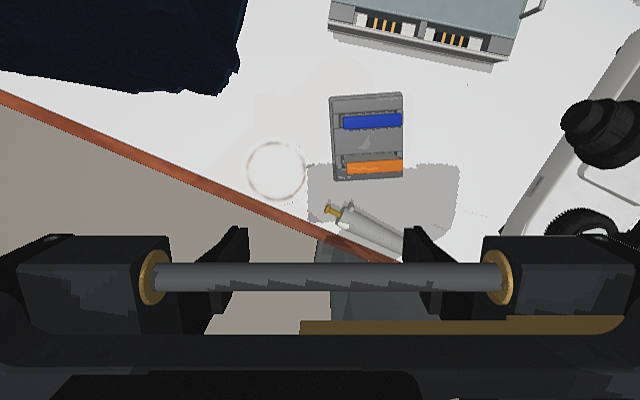

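The wrist view shows the amber top at about (375,167), blue at (372,121), and the shelf contacts at (387,25) and (455,40). I'll measure from this view too.

```bash
python3 - <<'E'
from h import *
c=dict(np.load("pics/w1.npz")); f=cv2.imread("pics/w1.png")
print("cam at",-c["R"].T@c["t"])
for nm,lo,hi in(("amber",(5,120,120),(25,255,255)),("blue",(105,120,80),(130,255,255))):
    b,m,a=colrect(f,lo,hi,(320,80,420,190)); W=np.array([ray(c,p,.068) for p in b]); print(nm,m,a,W[:,:2].round(4).tolist(),"c",ray(c,m,.068).round(4))
    e=[W[1]-W[0],W[2]-W[1]]; print([ (np.linalg.norm(v).round(4),np.degrees(np.arctan2(v[1],v[0])).round(1)) for v in e])
s=camera("scene");g=s["frame"]
for nm,lo,hi in(("amber",(5,150,120),(15,255,255)),("blue",(105,120,80),(130,255,255))):
    b,m,a=colrect(g,lo,hi,(310,215,372,265)); print("scene",nm,m,a,ray(s,m,.068).round(4))
cv2.imwrite("pics/sc2.png",cv2.resize(g[130:285,240:390],None,fx=4,fy=3.8,interpolation=cv2.INTER_CUBIC))
a=f[0:200,300:540];cv2.imwrite("pics/w1z.png",cv2.resize(a,None,fx=3,fy=3,interpolation=cv2.INTER_CUBIC))
E
```

```text
cam at [0.4723225  0.23235905 0.38508466]
amber [374.36535662 166.23289665] 687 [[0.4197, 0.202], [0.4334, 0.146], [0.4213, 0.1422], [0.4073, 0.1987]] c [0.4206 0.172  0.068 ]
[(np.float64(0.0576), np.float64(-76.2)), (np.float64(0.0128), np.float64(-162.4))]
blue [372.12416555 120.85580774] 749 [[0.4638, 0.214], [0.4775, 0.1579], [0.4655, 0.1541], [0.4516, 0.2107]] c [0.4647 0.184  0.068 ]
[(np.float64(0.0577), np.float64(-76.2)), (np.float64(0.0126), np.float64(-162.2))]Traceback (most recent call last):
  File "<stdin>", line 9, in <module>
  File "h.py", line 13, in colrect
    i=1+np.argmax(s[1:,4]); pts=np.argwhere(l==i)[:,::-1]+[x0,y0]
        ~~~~~~~~~^^^^^^^^^
    return _wrapfunc(a, 'argmax', axis=axis, out=out, **kwds)
    return bound(*args, **kwds)
ValueError: attempt to get argmax of an empty sequence
```

```bash
python3 - <<'E'
import cv2
f=cv2.imread("pics/w1.png")
a=f[0:80,320:560];cv2.imwrite("pics/w1z.png",cv2.resize(a,None,fx=3.3,fy=3.3,interpolation=cv2.INTER_CUBIC))
a=f[85:190,320:420];cv2.imwrite("pics/w1y.png",cv2.resize(a,None,fx=5,fy=5,interpolation=cv2.INTER_CUBIC))
E
```

```text
(no output)
```

View pics/w1z.png

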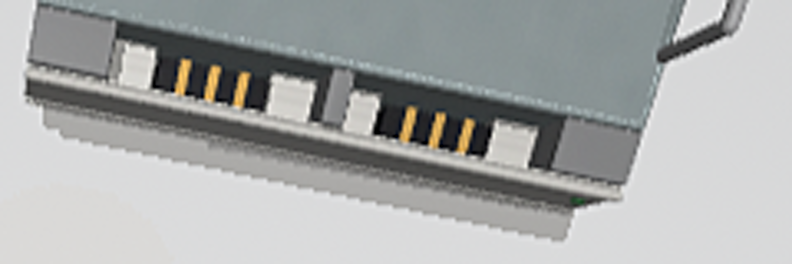

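View pics/w1y.png

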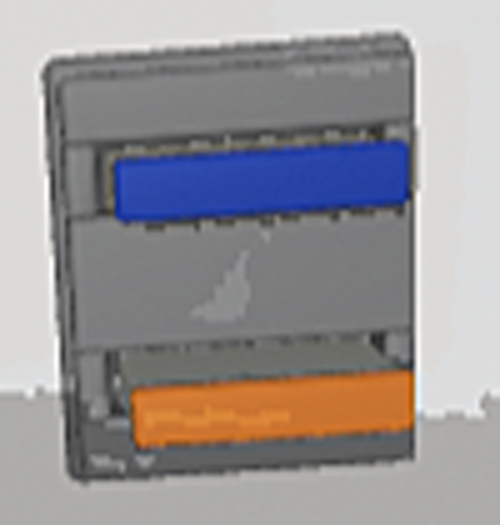

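The camera sits on the +x side and sees the amber label's plain back, so the screen faces −x (outward). Wrist and top cameras agree on the label's position to about 1.5 mm.

```bash
python3 -m jog '0.47 -0.96 0 0.39 0;0.46 -0.97 0 0.39 0;0 0 -0.9 0 0;0 0 -1 0 0;0 0 -1 0 0;0 0 -1 0 0;0 0 -1 0 0;0 0 0 0 0' 30
python3 - <<'E'
from h import *
s=observe();print(s["time"],s["ee_pos"],s["orientation"],s["wrist_force"])
c=camera("wrist");cv2.imwrite("pics/w2.png",c["frame"])
f=c["frame"];b,m,a=colrect(f,(5,120,120),(25,255,255),(200,100,500,300));print(b,m,a,ray(c,m,.068))
E
```

```text
time: 3.3
ee_pos: [0.4191, 0.1735, 0.1236]
orientation: [0.993, 0.122, -0.002, 0.001]
wrist_force: [0.5, -0.4, -0.6]
opening: 1.001
3.3 [0.41908094 0.17352519 0.12358137] [ 0.99251122  0.12213232 -0.00189255  0.00125823] [ 0.54245465 -0.4361784  -0.58621965]
[[282. 215.]
 [369. 215.]
 [369. 230.]
 [282. 230.]] [325.39720714 221.95655547] 1289 [0.42049652 0.17215051 0.068     ]
```

View pics/w2.png

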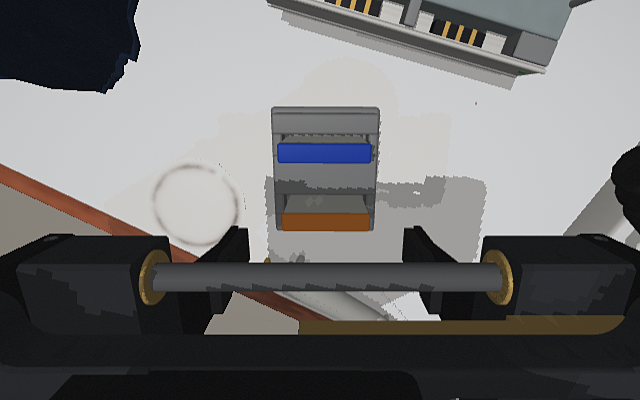

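The amber top is centred between the fingers (325 against 326) and square to the jaws. Descending and gripping.

```bash
python3 -m jog '0.05 -0.04 -0.8 0 0;0 0 -0.8 0 0;0 0 -0.78 0 0;0 0 0 0 0.1' 30; python3 -m jog '0 0 0 0 0.5;0 0 0 0 0.8;0 0 0 0 1;0 0 0 0 1;0 0 0 0 1' 30
python3 - <<'E'
from h import *
s=observe();print(s["time"],s["ee_pos"],s["orientation"],s["wrist_force"],s["opening"]*87)
c=camera("wrist");cv2.imwrite("pics/w3.png",c["frame"])
E
```

```text
time: 3.85
ee_pos: [0.4215, 0.1729, 0.0657]
orientation: [0.993, 0.122, -0.0, 0.0]
wrist_force: [0.6, -0.0, 0.0]
opening: 0.954
time: 4.47
ee_pos: [0.4219, 0.173, 0.0663]
orientation: [0.993, 0.122, 0.001, -0.0]
wrist_force: [-1.5, -0.2, 6.1]
opening: 0.665
4.475 [0.42191762 0.17297594 0.06633836] [ 9.92541620e-01  1.21903881e-01  6.76512090e-04 -3.43337067e-04] [-1.46246274 -0.16928188  6.05855046] 57.81495586285085
```

View pics/w3.png

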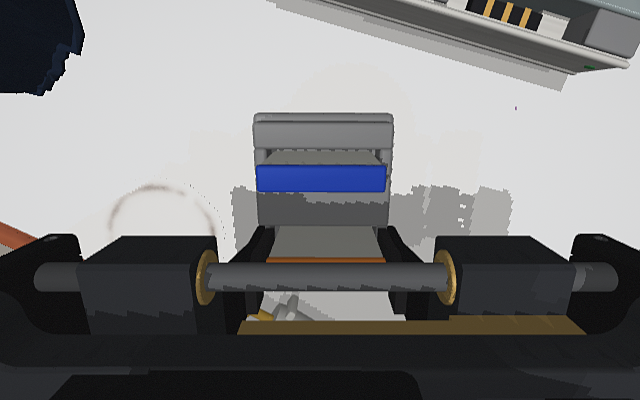

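Gripped at an opening of 57.8 mm, so across the label's width. The blue label (320,178) is undisturbed. Lifting straight up.

```bash
python3 -m jog '0 0 0.3 0 1;0 0 0.6 0 1;0 0 0.8 0 1;0 0 0.8 0 1;0 0 0.7 0 1;0 0 0.2 0 1;0 0 0 0 1' 30
python3 - <<'E'
from h import *
s=observe();print(s["time"],s["ee_pos"],s["orientation"],s["wrist_force"],s["opening"]*87)
c=camera("wrist");cv2.imwrite("pics/w4.png",c["frame"])
cv2.imwrite("pics/w4z.png",cv2.resize(c["frame"][200:330,200:440],None,fx=3.3,fy=3.3))
c=camera("scene");cv2.imwrite("pics/s4.png",c["frame"])
E
```

```text
time: 5.4
ee_pos: [0.4212, 0.1724, 0.1504]
orientation: [0.993, 0.122, -0.0, -0.0]
wrist_force: [-1.1, -0.2, -0.9]
opening: 0.663
5.4 [0.42119695 0.17240707 0.1504284 ] [ 9.92582139e-01  1.21575813e-01 -1.19067845e-04 -6.66445374e-05] [-1.08487889 -0.15439303 -0.89632087] 57.66981477007227
```

View pics/w4z.png

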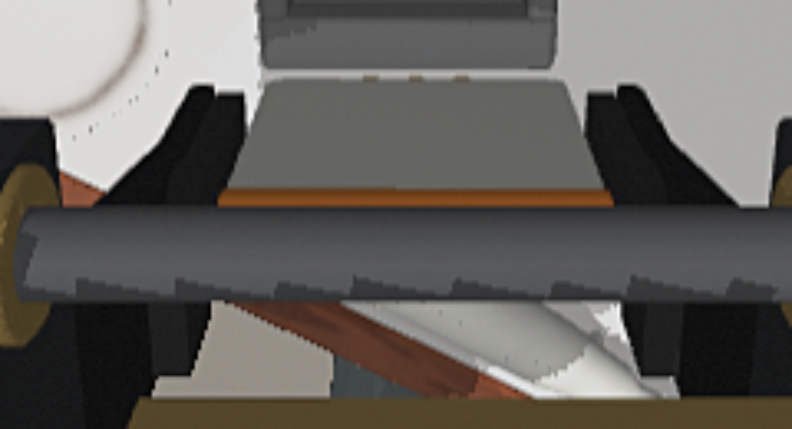

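View pics/s4.png

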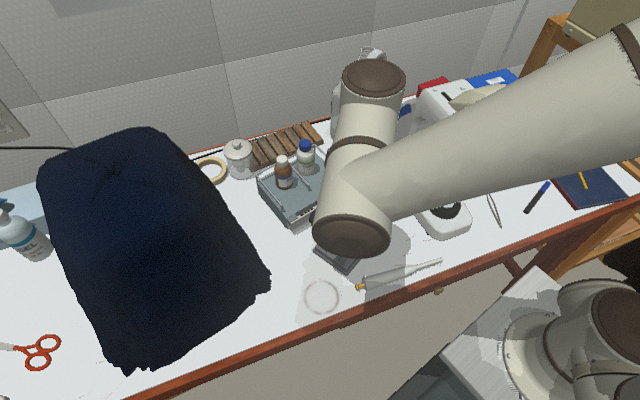

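The label is held square, its back face visible at (326,240) with the foot contacts showing. Next I'll compute its offset in the hand and refine the bay's position.

```bash
python3 - <<'E'
from h import *
s=observe();c=camera("wrist");p=s["ee_pos"];yaw=np.radians(13.97);ux=np.array([np.cos(yaw),np.sin(yaw)]);uy=np.array([-ux[1],ux[0]])
Z=p[2]
for nm,uv,z in(("backtop",(326.1,257.4),Z-.0523+.054),("footbot",(326.5,223.8),Z-.0523),):
    w=ray(c,uv,z);d=w[:2]-p[:2];print(nm,w.round(4),"own x,y off",(d@ux).round(4),(d@uy).round(4))
# shelf clicks from first top image and w1: fit x,y,yaw
t=camera("top")
w1=dict(np.load("pics/w1.npz"))
P=lambda u,v:(u/3.6+255-.36,v/3.6+115-.36)
Q=lambda u,v:(u/3.3+320-.35,v/3.3-.35)
# model pts own: block inner edges back rim (x=-65)
obs=[(t,P(183,279),(-.065,.0035)),(t,P(198,279),(-.065,-.0035)),(t,P(44,308),(-.083,.09)),(t,P(338,318),(-.083,-.09)),(t,P(44,40),(.08,.09)),(t,P(345,50),(.08,-.09)),
(w1,Q(25,66),(-.083,.09)),(w1,Q(620,197),(-.083,-.09)),(w1,Q(333,68),(-.065,.0035)),(w1,Q(353,70),(-.065,-.0035)),(w1,Q(118,18),(-.065,.0665)),(w1,Q(563,118),(-.065,-.0665)),(w1,Q(640,130),(-.065,-.09)),(w1,Q(38,6),(-.065,.09))]
def res(q):
    x,y,a=q;r=[]
    for cam,uv,o in obs:
        X=[x+np.cos(a)*o[0]-np.sin(a)*o[1],y+np.sin(a)*o[0]+np.cos(a)*o[1],.055]; 
        w=ray(cam,uv,.055)[:2]; r+=list((w-X[:2])*1000)
    return r
for sel in (obs,obs[:6],obs[6:]):
    keep=obs; obs=sel
    f=least_squares(res,[.62,.155,0],loss="soft_l1"); x,y,a=f.x; print(f.x[:2].round(4),np.degrees(a).round(2),"bayL",(x-.0725*np.cos(a)-.035*np.sin(a)).round(4),(y-.0725*np.sin(a)+.035*np.cos(a)).round(4)); print(np.array(res(f.x)).round(1).reshape(-1,2).tolist()); obs=keep
E
```

```text
backtop [0.4265 0.1716 0.1515] own x,y off 0.0053 -0.0019
footbot [0.4226 0.1702 0.0975] own x,y off 0.0012 -0.0023
[0.6275 0.1534] -0.41 bayL 0.5552 0.1889
[[-1.1, 1.3], [-0.9, -0.8], [-2.8, -2.2], [-4.3, 0.9], [-1.8, 3.4], [-3.0, -0.4], [3.2, -0.1], [0.7, 0.1], [0.6, -0.7], [1.2, 0.5], [2.0, -0.4], [0.1, 0.1], [1.1, 0.5], [0.8, -1.0]]
[0.6252 0.1536] -0.54 bayL 0.553 0.1893
[[1.2, 0.9], [1.4, -1.1], [-0.7, -2.7], [-1.8, 0.5], [0.3, 3.4], [-0.5, -0.4]]
[0.6287 0.1528] -0.83 bayL 0.5567 0.1888
[[1.3, -0.1], [0.2, 0.1], [-0.6, -0.6], [0.0, 0.7], [0.3, -0.2], [-0.6, 0.3], [0.5, 0.7], [-1.0, -0.8]]
```

Wrist and top camera estimates of the bay differ by about 3 mm in x. I'll hover over it and correct visually, since the label and channel then appear in the same view.

```bash
python3 -m jog '0.5 0.06 0 -0.37 1;0.7 0.08 0 -0.37 1;0.75 0.1 0 -0.37 1;0.75 0.1 0 -0.37 1;0.75 0.1 0 -0.37 1;0.75 0.1 0 -0.37 1;0.7 0.07 0 -0.37 1;0.45 0.05 0 -0.37 1' 30; python3 -m jog '0 0 -0.6 0 1;0 0 -0.5 0 1;0 0 0 0 1'
python3 - <<'E'
from h import *
s=observe();print(s["time"],s["ee_pos"],s["orientation"],s["wrist_force"],s["opening"]*87)
c=camera("wrist");cv2.imwrite("pics/w5.png",c["frame"])
cv2.imwrite("pics/w5z.png",cv2.resize(c["frame"][140:340,180:480],None,fx=2.6,fy=2.6,interpolation=cv2.INTER_CUBIC))
c=camera("scene");cv2.imwrite("pics/s5.png",cv2.resize(c["frame"][120:260,230:390],None,fx=4,fy=4))
E
```

```text
time: 6.6
ee_pos: [0.5565, 0.189, 0.1498]
orientation: [1.0, -0.008, -0.0, 0.0]
wrist_force: [0.6, 0.2, -1.0]
opening: 0.663
time: 6.98
ee_pos: [0.5537, 0.1884, 0.1211]
orientation: [1.0, -0.007, -0.002, 0.001]
wrist_force: [-0.5, 0.0, 0.5]
opening: 0.665
6.975 [0.55365958 0.18839136 0.12113895] [ 0.99997244 -0.00709993 -0.00187572  0.00109428] [-0.48544256  0.04958023  0.45296908] 57.814274006789645
```

View pics/w5.png

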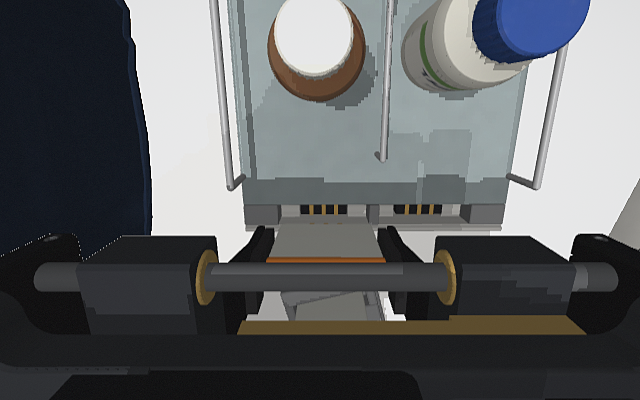

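View pics/w5z.png

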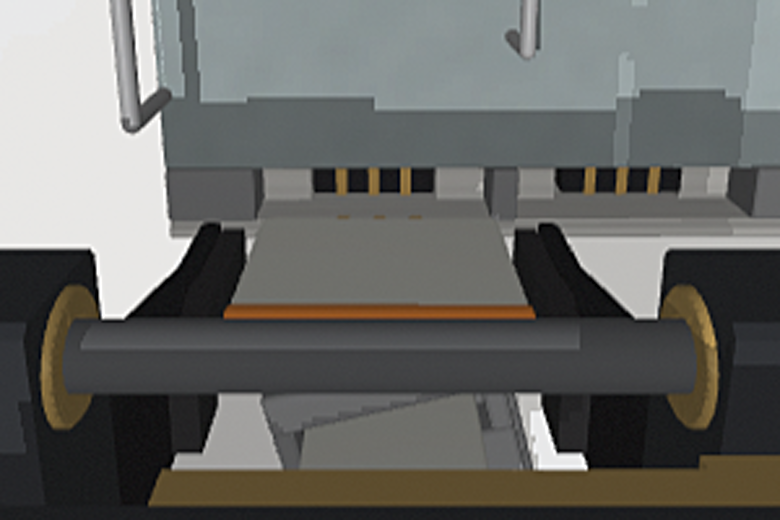

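View pics/s5.png

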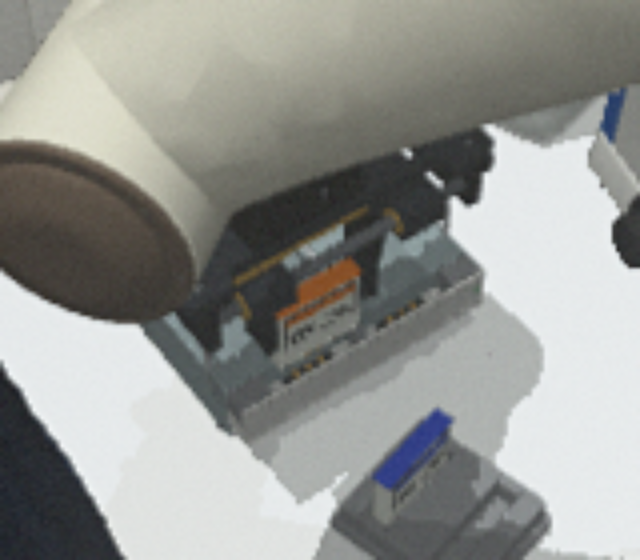

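The screen faces out, and the label hovers over the left bay in front of the amber bottle (315,35 in the wrist view). Laterally it is within 1 mm. Now the relative x.

```bash
python3 - <<'E'
from h import *
s=observe();c=camera("wrist");p=s["ee_pos"];print(p,s["orientation"])
q=lambda u,v:(u/2.6+180-.3,v/2.6+140-.3)
for nm,uv,z in(("rim back L",q(265,167),.055),("rim back C",q(487,167),.055),("rim back R",q(735,167),.055),("blk front L",q(170,218),.055),("blkL front in",q(260,218),.055),("lip front L",q(172,235),.055),("blkC front",q(517,217),.055),("blkR corner",q(760,216),.055),("foot L",q(262,216),p[2]-.0523),("foot R",q(490,216),p[2]-.0523),("top L",q(225,306),p[2]+.0017),("top R",q(535,306),p[2]+.0017)):
    print(nm,ray(c,uv,z).round(4))
f=c["frame"][190:260,230:520];cv2.imwrite("pics/w6z.png",cv2.resize(f,None,fx=2.75,fy=5,interpolation=cv2.INTER_CUBIC))
E
```

```text
[0.55484761 0.18908718 0.12288222] [ 9.99976634e-01 -6.82965570e-03 -1.80942338e-04  2.32543183e-04]
rim back L [0.5654 0.2177 0.055 ]
rim back C [0.5647 0.1588 0.055 ]
rim back R [0.5638 0.0929 0.055 ]
blk front L [0.5513 0.2441 0.055 ]
blkL front in [0.551  0.2198 0.055 ]
lip front L [0.5464 0.2439 0.055 ]
blkC front [0.5504 0.1503 0.055 ]
blkR corner [0.5498 0.0847 0.055 ]
foot L [0.5576 0.2167 0.0706]
foot R [0.5568 0.1598 0.0706]
top L [0.5609 0.216  0.1246]
top R [0.5601 0.1587 0.1246]
```

View pics/w6z.png

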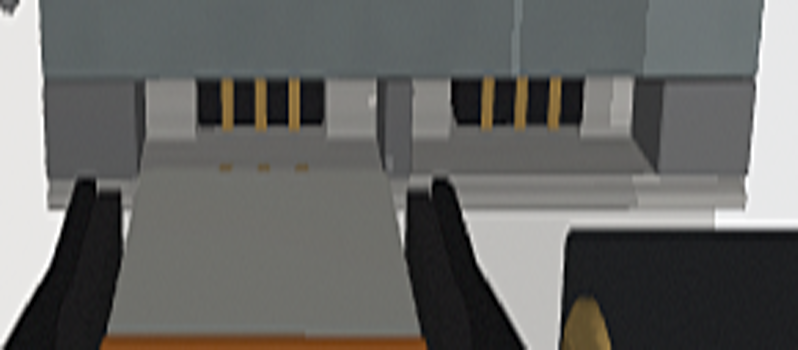

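In the same view, the channel's mid-line is at x≈0.558 and the label's mid-plane at about 0.554. It needs about +3.5 mm in x and +0.5 mm in y; yaw matches within 0.1°. I'll shift, lower to just above the lip, and look again.

```bash
python3 -m jog '0.14 0.02 0 0 1;0 0 -0.25 0 1;0 0 -0.25 0 1;0 0 0 0 1;0 0 0 0 1' 30
python3 - <<'E'
from h import *
s=observe();c=camera("wrist");print(s["time"],s["ee_pos"],s["wrist_force"],s["opening"]*87)
f=c["frame"][190:260,230:520];cv2.imwrite("pics/w7z.png",cv2.resize(f,None,fx=2.75,fy=5,interpolation=cv2.INTER_CUBIC))
c=camera("scene");cv2.imwrite("pics/s7.png",cv2.resize(c["frame"][175:235,275:365],None,fx=8,fy=8,interpolation=cv2.INTER_CUBIC))
E
```

```text
time: 7.75
ee_pos: [0.5587, 0.1896, 0.1105]
orientation: [1.0, -0.007, -0.0, 0.0]
wrist_force: [0.1, 0.1, -1.6]
opening: 0.663
7.75 [0.55872643 0.18956929 0.11048048] [ 0.13196785  0.09487783 -1.57785787] 57.699921395229396
```

View pics/w7z.png

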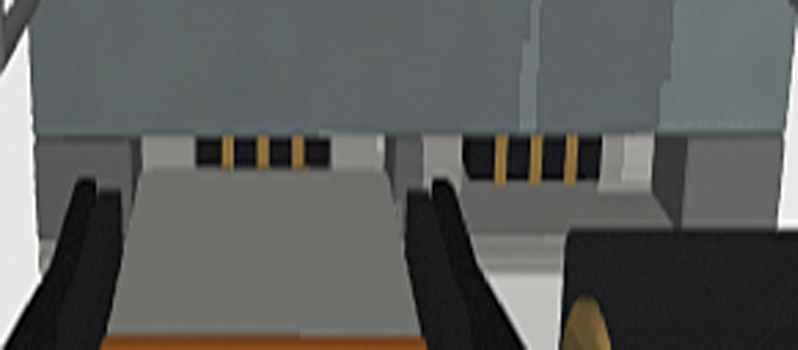

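View pics/s7.png

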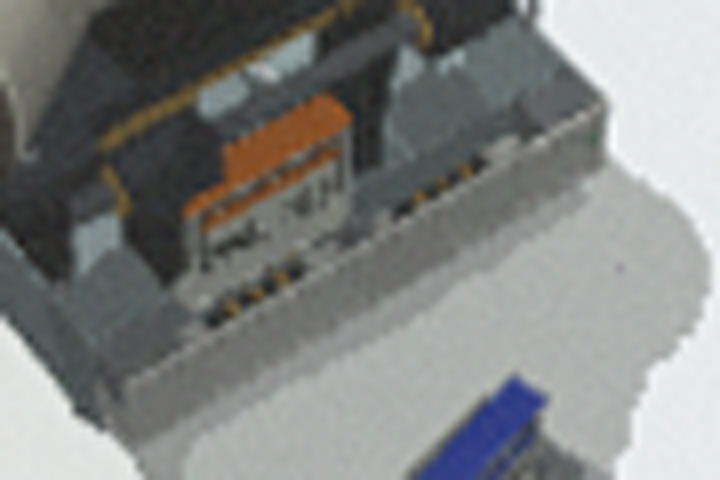

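```bash
python3 - <<'E'
from h import *
s=observe();c=camera("wrist");p=s["ee_pos"]
q=lambda u,v:(u/2.75+230-.3,v/5+190-.4)
for nm,uv,z in(("rim back L",q(135,133),.055),("rim back C",q(387,133),.055),("lip inner R",q(560,234),.055),("blkLfront",q(38,237),.055),("foot L if bottom",q(140,170),p[2]-.0523),("foot R",q(388,170),p[2]-.0523),("foot L if taper",q(140,170),p[2]-.0478),("top L",q(106,334),p[2]+.0017),("top R",q(424,334),p[2]+.0017)):
    print(nm,ray(c,uv,z).round(4))
E
```

```text
rim back L [0.5649 0.2187 0.055 ]
rim back C [0.5641 0.1586 0.055 ]
lip inner R [0.5491 0.1161 0.055 ]
blkLfront [0.5504 0.2432 0.055 ]
foot L if bottom [0.561  0.2173 0.0584]
foot R [0.5602 0.1587 0.0584]
foot L if taper [0.5628 0.2166 0.0629]
top L [0.5653 0.2155 0.1124]
top R [0.5646 0.1601 0.1124]
```

The foot is centred in the channel within about 1 mm. Entering slowly and watching the force.

```bash
python3 -m jog '0.02 0.02 -0.12 0 1;0 0 -0.13 0 1;0 0 0 0 1' 30;  python3 -m jog '0 0 -0.13 0 1;0 0 -0.13 0 1;0 0 0 0 1;0 0 0 0 1'
```

```text
time: 8.28
ee_pos: [0.559, 0.1899, 0.1039]
orientation: [1.0, -0.007, -0.0, 0.0]
wrist_force: [-0.2, 0.3, -0.8]
opening: 0.665
time: 8.78
ee_pos: [0.5592, 0.1901, 0.0978]
orientation: [1.0, -0.007, 0.0, 0.0]
wrist_force: [0.2, -0.1, -1.7]
opening: 0.662
```

```bash
python3 -m jog '0 0 -0.1 0 1;0 0 -0.08 0 1;0 0 0 0 1;0 0 0 0 1' 40;  python3 -m jog '0 0 -0.06 0 1;0 0 0 0 1;0 0 0 0 1'; python3 - <<'E'
from h import *
s=observe();c=camera("wrist");print(s["time"],s["ee_pos"],s["wrist_force"],s["ft_torque"])
f=c["frame"][150:350,180:480];cv2.imwrite("pics/w8z.png",cv2.resize(f,None,fx=2.6,fy=2.6,interpolation=cv2.INTER_CUBIC))
c=camera("scene");cv2.imwrite("pics/s8.png",cv2.resize(c["frame"][165:235,275:365],None,fx=8,fy=8,interpolation=cv2.INTER_CUBIC))
E
```

```text
time: 9.28
ee_pos: [0.5592, 0.1901, 0.0934]
orientation: [1.0, -0.007, 0.0, -0.0]
wrist_force: [-0.3, -0.8, 0.1]
opening: 0.663
time: 9.65
ee_pos: [0.5593, 0.1901, 0.0921]
orientation: [1.0, -0.007, 0.0, -0.0]
wrist_force: [-0.8, -0.2, 3.6]
opening: 0.665
9.65 [0.55929144 0.19009845 0.09213218] [-0.81528303 -0.17670278  3.61436563] [-0.1245831   0.31729169  0.0450709 ]
```

View pics/w8z.png

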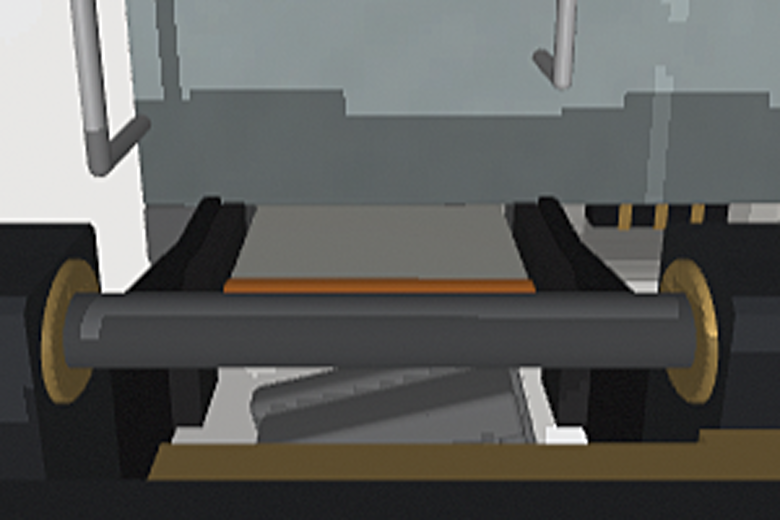

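View pics/s8.png

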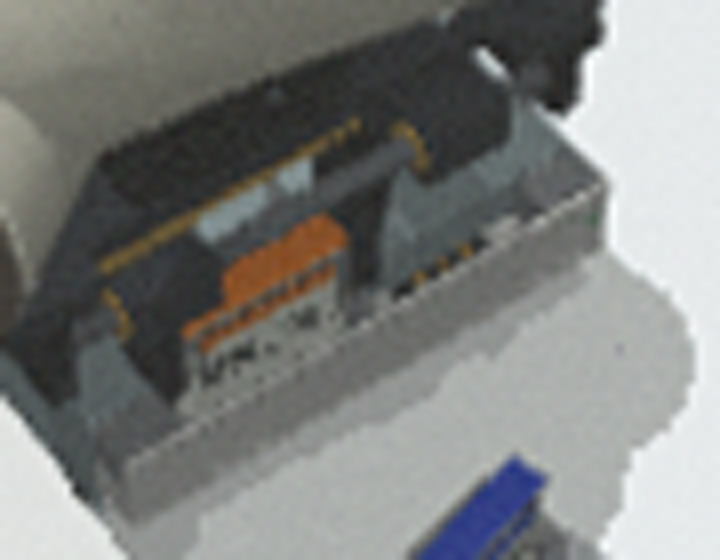

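The label is in the bay and contact began at the predicted height (TCP 0.093). At 3.6 N it matches the spring. Pressing on in small steps.

```bash
python3 -m jog '0 0 -0.04 0 1;0 0 0 0 1;0 0 0 0 1' 40;  python3 -m jog '0 0 -0.04 0 1;0 0 0 0 1;0 0 0 0 1'; python3 -m jog '0 0 -0.04 0 1;0 0 0 0 1;0 0 0 0 1'
```

```text
time: 10.12
ee_pos: [0.5593, 0.1901, 0.091]
orientation: [1.0, -0.007, 0.0, -0.0]
wrist_force: [-1.3, 0.1, 4.2]
opening: 0.66
time: 10.5
ee_pos: [0.5593, 0.1901, 0.0902]
orientation: [1.0, -0.007, 0.0, -0.0]
wrist_force: [-2.6, 0.1, 5.7]
opening: 0.663
time: 10.88
ee_pos: [0.5593, 0.1901, 0.0894]
orientation: [1.0, -0.007, 0.0, -0.0]
wrist_force: [-3.1, -0.0, 6.7]
opening: 0.664
```

```bash
python3 -m jog '0 0 -0.04 0 1;0 0 0 0 1;0 0 0 0 1' 40;  python3 -m jog '0 0 -0.04 0 1;0 0 0 0 1;0 0 0 0 1'
```

```text
time: 11.25
ee_pos: [0.5594, 0.1901, 0.0893]
orientation: [1.0, -0.007, 0.0, 0.0]
wrist_force: [-4.3, -1.7, 11.8]
opening: 0.661
time: 11.62
ee_pos: [0.5595, 0.1901, 0.0893]
orientation: [1.0, -0.007, 0.001, 0.0]
wrist_force: [-5.2, -1.1, 16.6]
opening: 0.662
```

There's a firm stop at TCP z 0.0893, exactly the predicted home height, and the force rises sharply there. I'll ease the small sideways load and check.

```bash
python3 -m jog '-0.03 0 0 0 1;0 0 0 0 1;0 0 0 0 1' 40; python3 - <<'E'
from h import *
s=observe();c=camera("wrist");p=s["ee_pos"];print(s["time"],p,s["wrist_force"],s["ft_torque"],s["opening"]*87)
cv2.imwrite("pics/w9.png",c["frame"])
t=camera("top");cv2.imwrite("pics/t9.png",cv2.resize(t["frame"][110:285,240:370],None,fx=3.4,fy=3.4,interpolation=cv2.INTER_CUBIC))
c=camera("scene");cv2.imwrite("pics/s9.png",cv2.resize(c["frame"][130:280,260:370],None,fx=4,fy=4,interpolation=cv2.INTER_CUBIC));cv2.imwrite("pics/s9z.png",cv2.resize(c["frame"][180:230,285:335],None,fx=11,fy=11,interpolation=cv2.INTER_CUBIC))
ux=np.array([1,-.0145]);o=np.array([.5575,.1888])
for x in(-.006,.006):
  for y in(-.029,.029):
    w=o+x*ux+y*np.array([.0145,1]); print(x,y,proj(c,[*w,.091]).round(1),"lip",proj(c,[*(o-.009*ux+y*np.array([.0145,1])),.055]).round(1))
E
```

```text
time: 12.0
ee_pos: [0.5593, 0.1901, 0.0893]
orientation: [1.0, -0.007, 0.001, -0.0]
wrist_force: [-3.4, -1.5, 14.8]
opening: 0.663
12.0 [0.55928738 0.19012198 0.08933491] [-3.43092648 -1.54360548 14.7884479 ] [-0.50253669  1.21907108 -0.06053233] 57.685741801812
-0.006 -0.029 [[318.1 194.6]] lip [[318.8 204.7]]
-0.006 0.029 [[297.4 206.5]] lip [[298.7 216.5]]
0.006 -0.029 [[315.1 191.3]] lip [[318.8 204.7]]
0.006 0.029 [[294.4 203.1]] lip [[298.7 216.5]]
```

View pics/w9.png

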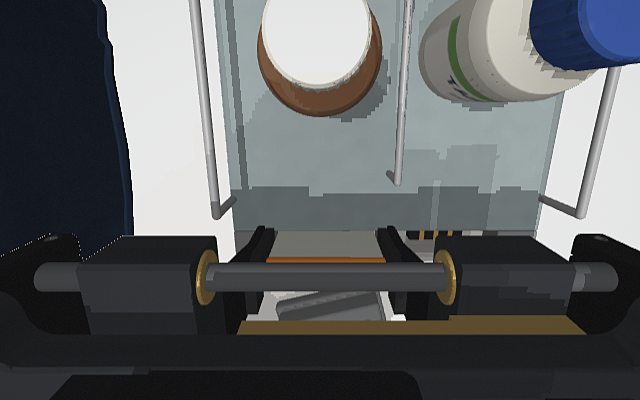

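View pics/s9.png

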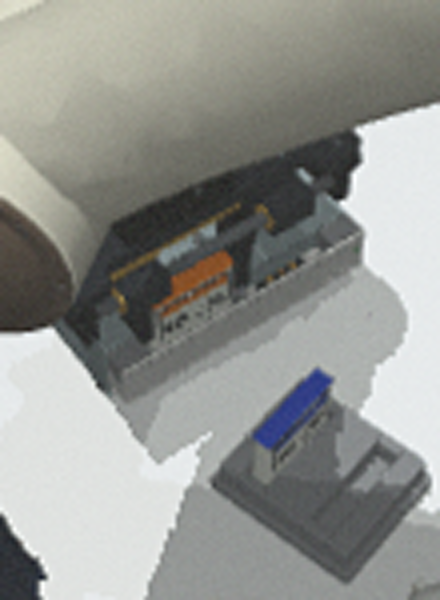

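View pics/s9z.png

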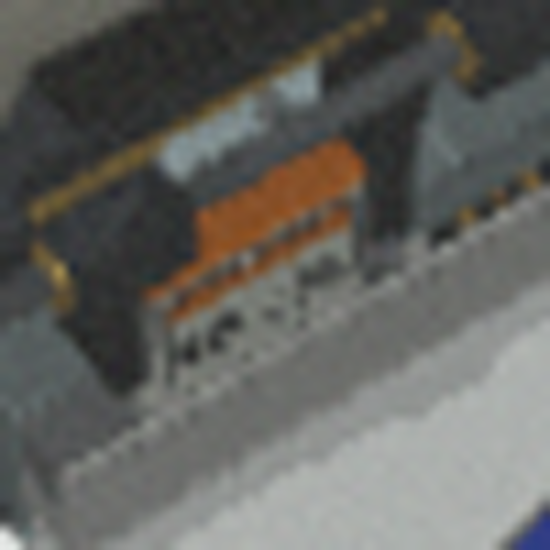

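The label sits square behind the lip in front of the amber bottle, blue label still in the cradle, both bottles upright. The amber edge stays at row 258 in the wrist view, so it hasn't slipped in the grip. I'll hold for a moment, recheck, then hand in.

```bash
python3 -m jog '0 0 0 0 1;0 0 0 0 1;0 0 0 0 1;0 0 0 0 1' 40; python3 - <<'E'
from h import *
from cell import hand_in
s=observe();print(s["time"],s["ee_pos"],s["wrist_force"],s["opening"]*87)
if 9<s["wrist_force"][2]<30 and abs(s["ee_pos"][2]-.0893)<.0006: print(hand_in())
E
```

```text
time: 12.65
ee_pos: [0.5593, 0.1901, 0.0893]
orientation: [1.0, -0.007, 0.001, -0.0]
wrist_force: [-3.4, -2.5, 14.9]
opening: 0.665
12.65 [0.55931119 0.19012782 0.08931415] [-3.43093269 -2.47383759 14.88897481] 57.884718564831736
the job is handed in; nothing more can be done
None
```

The amber label is in the left bay, in front of the amber stain bottle, screen facing out. I handed the job in at 12.65 s with the arm still holding it pressed down.

**Last checks:**
- **Home:** the tool stopped at z = 0.0893 m, the height worked out beforehand for the label being home. The force rose sharply there.
- **Push and grip:** the push was steady at about 15 N and the jaws read 57.9 mm, the label's width. The label had not slipped in the wrist view.
- **Surroundings:** the blue label was still in the cradle and both bottles were standing.

**What disagreed or stayed open:**
- The top and wrist cameras differed by about 3 mm on the bay's position. I aligned the label to the channel in the wrist view instead.
- A sideways load of 3 to 4 N remained at the end, and the label may have been tilted about 2° in the grip.
- In the scene view the label's top looked up to about 2 mm high, which is within what that picture can resolve.
- The contact travel could not be read directly; I judged it from force and height.

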